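# Raise the enclosure's sloping window to the pointer

## Task

Push the counterweighted window of the sloping-front optics enclosure up its rails, with the fingers beneath its lip, until the lip is level with the tip of the pointer clamped on the left upright. Move it gently, do not grip the lip or shift the pointer, and leave the bottle, the lens on its post and the lens tube undisturbed; then take the hand away, leaving the window at the mark.

Things in the scene. Friction and masses are not known exactly. Their poses are not given: they have to be found in the camera images.
- enclosure: Aluminium-framed optics enclosure, fixed on the table, 380 mm wide (y), 360 deep (x), 360 high, clear sides. Origin on the table, mid-width, at the foot of its sloping front; x points into it (away from the robot), y left, z up. The front leans back, rising 50 degrees above the horizontal along (cos 50, 0, sin 50). Two steel counterweights run in guides outside its rear posts.
- sash (a joint): How far the window has been slid up its sloping rails, in m: 0 lowest, 0.19 highest. The counterweights balance it to within about 1.5 N and the rails have about 2.5 N of friction plus 6 N per m/s of damping, so it takes up to about 4 N to move and stays wherever it is left. Its parts sash_c5 and sash_c6 are the lower and the upper half of the lip's thickness.
- lip_mid (a point): Centre of the lip, a white ledge 290 mm wide (y), 36 mm deep (x), 12 mm thick (z), square to the clear pane at the window's foot. z points up the slope (the sliding direction), x into the pane (pane's face at x = +18 mm, lip's free edge at -18), y left. Underside at z = -6 mm. The flat white frame below it ends at z = -40 mm and is 2 mm proud of the pane; space in front is free.
- pointer_tip (a point): Tip of the dark steel pointer clamped on the left (+y) upright's face, reaching 18 mm along -y to the left end of the lip's path. Axes as lip_mid: the lip is level with the tip when lip_mid has z = 0 in this frame. Clamp block 26 mm wide (y), 24 mm tall, with a 14 mm black knob standing out 12 mm; it stays put unless struck.
- pointer (a joint): Height of the pointer along the slope in m, on the same scale as joint sash: the lip is level with the tip when both joints read the same. Between 0.07 and 0.16.
- bottle: Loose amber bottle with black cap, 44 mm diameter, 85 mm high, standing on the table left of the enclosure's front. Origin at the centre of its underside.
- lens_post: Loose lens in a black round mount on a steel post with a round foot 48 mm in diameter, 95 mm high, standing on the table right of the enclosure's front. Origin at the centre of its underside.
- lens_tube: Loose black lens tube, 31 mm diameter, 40 mm high, standing open end up on the table in front of the enclosure's foot. Origin at the centre of its underside.

How it is judged:
On the way, in this order (a step that is already met when the one before it is completed fails the run):
1. the fingers push up on the underside of the lip while the window is still well below the pointer (contact force between the fingers and sash_c5 above 0.5 N and z of lip_mid in the frame of pointer_tip below -0.02 m), for 0.1 s.
2. the lip is level with the pointer tip within 7 mm (z of lip_mid in the frame of pointer_tip between -0.007 and 0.007 m), for 0.2 s.
At the end, for the whole second after the job is handed in: The window rests with its lip level with the pointer tip, within 7 mm measured along the slope, and no longer moves (all of step 2 and velocity of joint sash between -0.005 and 0.005 m/s); the robot touches nothing.
It fails at once if the lip is gripped: pressed from below and above at once (contact force between the fingers and sash_c5 above 1 N and contact force between the fingers and sash_c6 above 1 N).
It fails at once if the window is thrown up or slammed (faster than 0.4 m/s) (velocity of joint sash above 0.4 m/s or velocity of joint sash below -0.4 m/s).
It fails at once if the pointer is shifted by more than 4 mm (distance of pointer_tip from where it was at the start of the episode above 0.004 m).
It fails at once if the bottle, the lens post or the lens tube is moved by more than 15 mm, lifted or knocked over (distance of any of bottle, lens_post, lens_tube from where it was at the start of the episode above 0.015 m or angle between any of bottle, lens_post, lens_tube's own z axis and vertical above 0.3 rad).
It also fails if it takes over 40 s, if anything falls off the work surface, if the arm or the gripper's body presses on something with over 40 N, if the wrist force passes 120 N, or if a joint passes its speed limit or range.

## Robot

A 6-joint arm with a two-finger parallel gripper is mounted at the origin on the work surface. World frame = base frame: x ahead of the robot, y to its left, z up, the work surface at z = 0. Lengths are in m, angles in rad, forces in N, time in s.
With the tool pointing down it reaches from about 0.35 to 0.725 m from the base axis. Payload 6 kg.
Tool frame: the origin (TCP) lies at the very end of the fingers, on their centre line; the grasp point (between the pads) lies 19 mm behind it; z points along the fingers, y is the line along which they close (so a half turn about z gives the same grasp; the last joint's range is limited). The gripper opens to 85 mm and grips with 20 to 120 N. Pads are 22 mm wide; open, the fingers measure 114 mm over their backs; the gripper's body (76 mm by 85 mm) begins 54 mm behind the grasp point. The pads swing forward as they close: fully open they stand 13 mm farther back than shut.
Start: joints at [-0.983, 0.04, 0.085, 0, -1.615, -0.334], TCP at [0.151, -0.581, 0.231] pointing down, gripper open.
Joint ranges: [-2.56, 2.56], [-1.29, 2.01], [-1.08, 1.49], [-3.29, 1.98], [-2.81, -0.18], [-2.99, 2.99]. Speed limits (rad/s): [2.57, 2.57, 3.01, 3.14, 3.14, 3.14].

## Interface

Orientations are given as [roll, pitch, yaw] about the fixed x, y, z axes, in that order (R = Rz(yaw) Ry(pitch) Rx(roll)).
In Python, from cell import r, cams, look_for, trace gives the robot as it stands. The module is installed in compiled form; this text tells all that it offers.
- The arm moves only by the tool arm_command, never from a script. Its argument "series" is a list of rows, each an object of numbers: "x", "y", "z": the shift along the tool's x, y, z in cm; "rx", "ry", "rz": the turn, a rotation vector about the tool's x, y, z in rad. A call has 1 to 5 rows; each row is the pose to reach, as a shift and turn from the pose commanded when the call began, along the tool's axes at that moment; what a row does not reach only later rows make up. A row lasts 1/12 s, in which the tool goes at most 41.7 mm and 7.16 degrees, less where a joint would pass 70% of its speed; a pose out of reach is approached as far as the arm can. A call with a gripper value outside its range is refused whole. "gripper" is the gripper command: -1 is shut, 1 is fully open, values between are in proportion, set as the call begins (left out, the last holds). The fingers move at their own pace and stop on an object; "newtons" is the grip in N (left out, the last holds). Time passes only in rows, so rows that repeat a pose let the fingers close. It gives the time, the measured TCP pose, the force, the opening and the grip force at its end, in the units of the state.
- r.observe(): the state, without advancing time (a new reading comes with each control period).
- cams.get_image(name): name is "side" or "top"; returns a dict with "image" (480x640x3 uint8, blue, green, red), "K" (3x3 intrinsics, pixels), "origin" and "attitude" of the camera in the world. Camera axes: x right, y down, z forward; pixel columns grow to the right and rows downward; lengths in m; the calibration is good to about 2 mm. A picture is of the moment at which its call begins. There is no depth.
- r.sign_off(): hands the job in; it is judged then, once.
Trained networks look in a picture, given as the dict that the camera call returned (one of the last four; its "shot" number tells which), for a name from the list of things; names that differ only in an ending like _2 or _b are one class to them, and where a whole thing is asked for, a point or a joint stands for the part that bears it (a point fixed in the world has none). Each returns a list of dicts, best first, with "score" (0 to 1); they miss things now and then, are a little off and sometimes report something else, mostly with a low value. They report only what shows in the picture. A call takes as long as a camera call.
- look_for(picture, name): "box" ([left, top, width, height] in pixels, round what is visible of it).
- trace(picture, name): "region" (480x640 bool, what is visible of it) and "box" ([left, top, width, height] in pixels, round what is visible of it).
The state is a dict: "time_s": time; "q": joint angles; "joint_velocities": joint speeds; "tau": joint torques, N m; "eef_pos": TCP position; "tool_rot": TCP orientation; "ft_force": force on the tool from outside, world axes, zero at the start; "moment": the same for the moment, N m; "width": finger opening in m; "finger_force": force on a finger pad.
Only numpy, scipy, OpenCV 4.12 (cv2) and the standard library are available. Lean on these libraries where they do the work, as an engineer would, in place of code of your own. Each camera call takes 0.05 s, during which the arm holds its last target. There are 200 camera calls.

## Working session

There is one attempt and no reset: what is moved stays moved. The work goes in short steps, Python scripts to look and compute and a tool call to move; the robot and the scene stay as the last step left them, time stands still between calls to the robot, and variables do not carry over. Pictures are saved under pics/ and viewed, at most 10 in all, crops included, and the job is handed in when it is done.

Besides the shell and the picture viewer there is one more tool, called after "Request:" as name(argument=value, ...), one argument or row to a line, values as JSON. arm_command: Moves the arm, as the interface text tells. Its arguments: {"type":"object","properties":{"series":{"type":"array"},"gripper":{"type":"number"},"newtons":{"type":"number"}},"required":["series"]}

```bash
mkdir -p pics; cat > h.py <<'E'
import numpy as np, cv2
from cell import r, cams, look_for, trace
E
python3 - <<'E'
from h import *
s=r.observe(); print(s)
ims=[]
for n in("side","top"):
    p=cams.get_image(n); cv2.imwrite(f"pics/{n}0.png",p["image"])
    print(n,p["K"],p["origin"],p["attitude"])
    for o in ["enclosure","sash","lip_mid","pointer","pointer_tip","bottle","lens_post","lens_tube"]:
        try: print(o,[(np.round(d["box"],1).tolist(),round(d["score"],2)) for d in look_for(p,o)[:2]])
        except Exception as e: print(o,e)
E
```

```text
{'time_s': 0.0, 'q': array([-9.83271984e-01,  4.07802108e-02,  8.37809221e-02, -4.85349814e-04,
       -1.61547695e+00, -3.33682596e-01]), 'joint_velocities': array([-6.21742364e-04,  8.89224192e-04,  1.19620105e-04, -9.17501398e-04,
       -1.54107707e-05, -4.22757134e-05]), 'tau': array([-1.98723967e-03, -3.68201959e+01,  3.47408116e+01,  6.93248570e+00,
       -5.41733971e-03,  9.20958286e-06]), 'eef_pos': array([ 0.15066608, -0.58042984,  0.23027606]), 'tool_rot': array([ 3.13984659e+00, -9.20546133e-05, -2.88772955e+00]), 'ft_force': array([ 0.66589247,  0.30600836, -0.5235026 ]), 'moment': array([-0.01135868,  0.02297037,  0.01801898]), 'finger_force': 0.0, 'width': 0.0856524790140007}
side [[593.49865615   0.         319.28193433]
 [  0.         593.49865615 232.86453307]
 [  0.           0.           1.        ]] [0.0181738  0.85634502 0.78086162] [-2.20386283 -0.0231673  -2.62462812]
enclosure [([167.9, 29.8, 232.7, 270.3], 0.77)]
sash [([267.6, 99.6, 106.4, 143.1], 0.98)]
lip_mid [([268.4, 100.4, 106.3, 144.1], 0.75)]
pointer [([283.4, 189.2, 15.2, 18.0], 0.59)]
pointer_tip [([284.0, 191.2, 12.7, 16.5], 0.5)]
bottle [([291.6, 278.3, 24.9, 43.3], 0.64)]
lens_post [([394.4, 141.5, 17.9, 40.8], 0.98)]
lens_tube [([403.5, 207.8, 14.6, 21.4], 0.73)]
top [[533.14285228   0.         312.40557493]
 [  0.         533.14285228 232.43173484]
 [  0.           0.           1.        ]] [0.3824456  0.06096404 1.18343014] [-3.07376363e+00  1.19065644e-03 -1.58946921e+00]
enclosure [([240.6, 19.0, 277.6, 261.3], 0.83), ([299.8, 135.0, 177.1, 108.0], 0.51)]
sash [([302.5, 134.8, 172.4, 108.4], 0.86)]
lip_mid [([301.7, 136.2, 172.7, 107.9], 0.61)]
pointer [([292.4, 199.3, 19.3, 13.7], 0.61)]
pointer_tip [([291.3, 200.8, 24.2, 15.2], 0.75)]
bottle [([255.3, 238.7, 21.5, 19.8], 0.85)]
lens_post [([505.9, 217.9, 35.4, 19.9], 0.9)]
lens_tube [([429.5, 272.6, 15.7, 10.5], 0.57)]
```

```bash
python3 - <<'E'
import cv2
a=cv2.imread("pics/side0.png");b=cv2.imread("pics/top0.png")
cv2.imwrite("pics/s1.png",cv2.resize(a[80:330,160:440],None,fx=2.4,fy=2.4,interpolation=cv2.INTER_CUBIC)[:600])
cv2.imwrite("pics/t1.png",cv2.resize(b[90:310,230:550],None,fx=2.5,fy=2.5,interpolation=cv2.INTER_CUBIC))
E
```

```text
(no output)
```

View pics/s1.png

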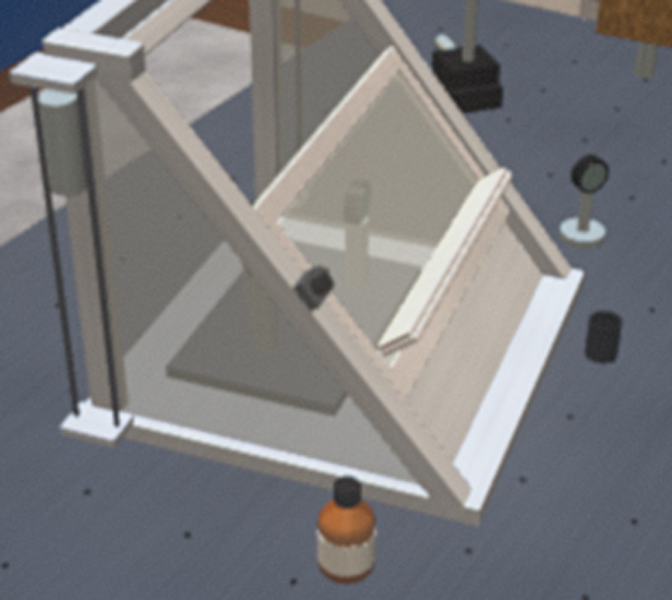

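View pics/t1.png

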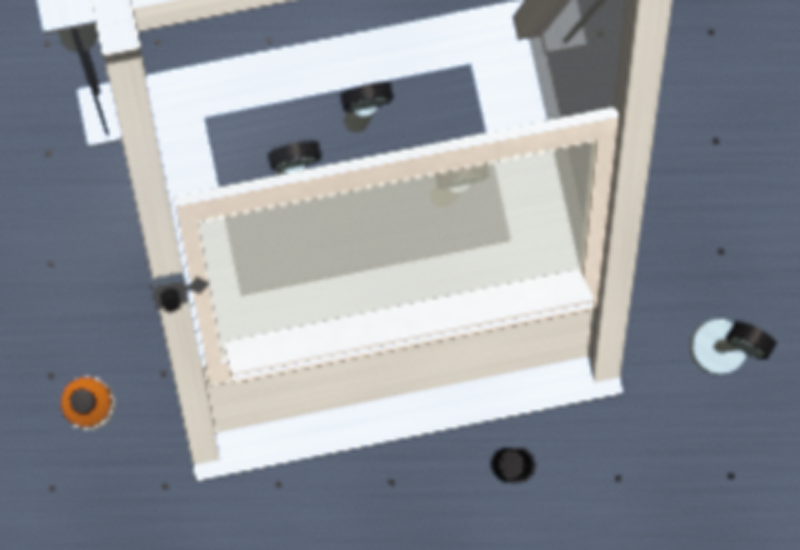

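The side view shows the lip's left end at about side px (318–331, 221–225), the pointer at (291,200), and the lens tube in front of the right half. In the top view the pointer tip is at about (313,204), and the lip runs from (322,240) to (466,211). Next I triangulate these.

```bash
cat > g.py <<'E'
import numpy as np
from scipy.spatial.transform import Rotation as Ro
from scipy.optimize import least_squares
C={"side":(593.4987,(319.282,232.865),(.0181738,.85634502,.78086162),(-2.20386283,-.0231673,-2.62462812)),
"top":(533.14285,(312.4056,232.4317),(.3824456,.06096404,1.18343014),(-3.07376363,.00119065644,-1.58946921))}
def proj(n,P):
    f,c,o,a=C[n]; p=(np.atleast_2d(P)-o)@Ro.from_euler("xyz",a).as_matrix(); return f*p[:,:2]/p[:,2:]+c
def ray(n,uv):
    f,c,o,a=C[n]; d=np.array([(uv[0]-c[0])/f,(uv[1]-c[1])/f,1]); return np.array(o),Ro.from_euler("xyz",a).as_matrix()@d
def plane(n,uv,z):
    o,d=ray(n,uv); return o+d*(z-o[2])/d[2]
def tri(s,t):
    q=least_squares(lambda P:np.r_[proj("side",P)[0]-s,proj("top",P)[0]-t],[.55,0,.15]); return q.x,np.abs(q.fun).max()
S=lambda u,v:(160+u/2.4,80+v/2.4)
T=lambda u,v:(230+u/2.5,90+v/2.5)
E
python3 - <<'E'
from g import *
np.set_printoptions(precision=4,suppress=True)
L=plane("top",T(198,478),0.0);R=plane("top",T(622,390),0.0)
print(L,R,np.linalg.norm(L-R)); print(plane("side",S(475,524),0),plane("side",S(582,272),0))
d=L-R; yaw=np.arctan2(-d[0],d[1]); M=Ro.from_euler("z",yaw).as_matrix(); O=(L+R)/2; print("O",O,"yaw",yaw)
sl=np.array([np.cos(np.radians(50)),0,np.sin(np.radians(50))]); nx=np.array([sl[2],0,-sl[0]])
def rep(n,P,e=0):
    q=M.T@(P-O); print(n,P,"enc",q,"slope",q@sl,"into",q@nx,"err",e)
for n,s,t in [("lip free L up",S(380,347),T(230,375)),("lip free L up alt",S(410,338),T(230,375)),("lip pane L",S(410,338),T(222,340)),
 ("lip free R",S(490,172),T(592,302)),("lip pane R",S(510,172),T(580,270)),("tip",S(325,298),T(208,285)),("clamp",S(312,285),T(170,292)),]:
    rep(n,*tri(s,t))
for n,uv,z in [("bottle",T(87,402),.0425),("tube",T(513,464),.02),("post",T(719,347),0.003)]: rep(n,plane("top",uv,z))
E
```

```text
[0.3549 0.07   0.    ] [ 0.4257 -0.3079  0.    ] 0.3844787315900591
[0.3586 0.0695 0.    ] [ 0.4349 -0.3278  0.    ]
O [ 0.3903 -0.119   0.    ] yaw 0.18523761966815283
lip free L up [0.4499 0.0475 0.1268] enc [0.0892 0.1526 0.1268] slope 0.15446701999452828 into -0.013201379460429232 err 5.870635412628303
lip free L up alt [0.4385 0.0424 0.138 ] enc [0.077  0.1498 0.138 ] slope 0.15522884088891983 into -0.029691236994133723 err 0.12298804098702476
lip pane L [0.4536 0.0419 0.1337] enc [0.0918 0.1465 0.1337] slope 0.16143489140792272 into -0.015590517174901687 err 6.80948422500262
lip free R [ 0.4973 -0.2416  0.1366] enc [ 0.0826 -0.1402  0.1366] slope 0.15775089125238323 into -0.02458656785429632 err 4.233919431634092
lip pane R [ 0.5048 -0.2408  0.1367] enc [ 0.0901 -0.1409  0.1367] slope 0.16258967726798004 into -0.018852305567184136 err 7.219836624309266
tip [0.507  0.0584 0.1608] enc [0.1473 0.1528 0.1608] slope 0.2179122498244402 into 0.009486575423145942 err 0.07108216526285105
clamp [0.4995 0.0875 0.1915] enc [0.1453 0.1828 0.1915] slope 0.24011234533287873 into -0.011762865469460182 err 0.6304988050831639
bottle [0.4225 0.1635 0.0425] enc [0.0836 0.2717 0.0425] slope 0.08630837234695063 into 0.03674005017386968 err 0
tube [ 0.3624 -0.2044  0.02  ] enc [-0.0432 -0.0788  0.02  ] slope -0.012428492259400221 into -0.045926176837877815 err 0
post [ 0.4622 -0.3946  0.003 ] enc [ 0.0199 -0.2841  0.003 ] slope 0.015068864417677272 into 0.013291201825500878 err 0
```

```bash
python3 - <<'E'
import cv2,numpy as np
a=cv2.imread("pics/side0.png");b=cv2.imread("pics/top0.png")
f=lambda i,x,y,w,h,s:cv2.resize(i[y:y+h,x:x+w],None,fx=s,fy=s,interpolation=cv2.INTER_CUBIC)
cv2.imwrite("pics/z1.png",np.hstack([f(a,275,180,66,60,6),f(b,285,190,66,60,6)]))
E
```

```text
(no output)
```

View pics/z1.png

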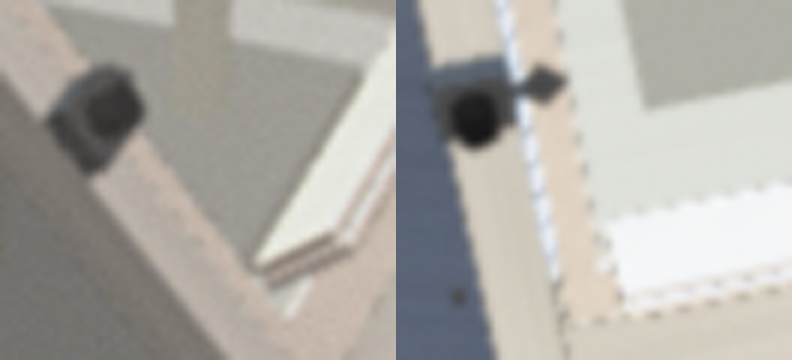

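```bash
cat >> g.py <<'E'
np.set_printoptions(precision=4,suppress=True)
sl=np.array([np.cos(np.radians(50)),0,np.sin(np.radians(50))]); nx=np.array([sl[2],0,-sl[0]])
zs=lambda u,v:(275+u/6,180+v/6)
zt=lambda u,v:(285+(u-396)/6,190+v/6)
E
cat > fit.py <<'E'
from g import *
# params: Ox,Oy,yaw,lip slope mid,into(mid), knob slope,y,into ; pane face = into+.018
def lip(dx,dy,dz): return lambda p:(p[3]+dz)*sl+(p[4]+dx)*nx+np.array([0,dy,0])
obs=[("top",T(198,478),lambda p:np.array([0,.19,0])),("top",T(622,390),lambda p:np.array([0,-.19,0])),
("side",S(475,524),lambda p:np.array([0,.19,0])),
("side",zs(262,262),lip(.018,.145,.006)),("side",zs(335,233),lip(-.018,.145,.006)),("side",zs(350,248),lip(-.018,.145,-.006)),
("side",S(510,172),lip(-.018,-.145,.006)),("side",S(490,172),lip(.018,-.145,.006)),
("top",zt(622,300),lip(-.018,.145,.006)),("top",zt(610,225),lip(.018,.145,.006)),
("top",T(592,302),lip(-.018,-.145,.006)),("top",T(580,270),lip(.018,-.145,.006)),
("side",zs(118,112),lambda p:p[5]*sl+p[7]*nx+[0,p[6],0]),("top",zt(475,118),lambda p:p[5]*sl+p[7]*nx+[0,p[6],0])]
def W(p,q): return Ro.from_euler("z",p[2]).apply(q)+[p[0],p[1],0]
def res(p): return np.concatenate([proj(c,W(p,f(p)))[0]-uv for c,uv,f in obs])
q=least_squares(res,[.39,-.12,.185,.15,-.01,.23,.18,-.02],loss="soft_l1"); p=q.x
if __name__=="__main__":
    print(p); print(res(p).reshape(-1,2))
    # tip on given into planes
    o,d=ray("top",zt(567,80)); Rz=Ro.from_euler("z",p[2]); o=Rz.inv().apply(o-[p[0],p[1],0]); d=Rz.inv().apply(d)
    for i in (-.02,-.01,0,.01):
        x=o+d*(i-o@nx)/(d@nx); print("tip into",i,"slope",x@sl,"y",x[1])
E
python3 fit.py
```

```text
[ 0.391  -0.1162  0.1795  0.1525 -0.0179  0.2358  0.1813 -0.0205]
[[-0.3654 -0.9556]
 [-2.1374  0.4147]
 [ 0.4115  0.6607]
 [-0.8897  0.6425]
 [ 1.0281 -1.4667]
 [ 2.2318  0.8797]
 [-0.1688 -2.7169]
 [-4.2363  4.1336]
 [ 0.709  -0.2092]
 [-0.2518 -0.5966]
 [ 1.7487 -0.1453]
 [ 0.2121  0.4894]
 [-0.3057 -0.0379]
 [ 0.1461  0.277 ]]
tip into -0.02 slope 0.24420268606863166 y 0.15117972096321514
tip into -0.01 slope 0.23483328120822264 y 0.15083860050553996
tip into 0 slope 0.22546387634781367 y 0.15049748004786478
tip into 0.01 slope 0.21609447148740454 y 0.15015635959018958
```

```bash
cat > goal.py <<'E'
import sys
from h import *
from fit import *
def goal(y,slope,into,tilt=0.):
    # tilt>0: tool points more steeply down than the pane's normal
    P=W(p,slope*sl+into*nx+np.array([0,y,0]))
    Rm=Ro.from_euler("z",p[2]).as_matrix()@np.c_[-sl,[0,1,0],nx]
    return P,Ro.from_matrix(Rm)*Ro.from_rotvec([0,-tilt,0])
def delta(P,Rg):
    s=r.observe(); R0=Ro.from_euler("xyz",s["tool_rot"])
    print("goal",P,"shift cm",R0.inv().apply(P-s["eef_pos"])*100,"rot",(R0.inv()*Rg).as_rotvec(),"q",s["q"])
if __name__=="__main__":
    delta(*goal(*map(float,sys.argv[1:])))
E
python3 goal.py 0.02 0.12 -0.12
```

```text
goal [ 0.3728 -0.0992  0.1691] shift cm [-33.5985  41.0354   6.225 ] rot [ 0.0325 -0.8723  0.0694] q [-0.9833  0.0402  0.0848 -0.     -1.6155 -0.3337]
```

Request:
arm_command(
  series=[
    {"x": -14, "y": 17, "z": 0, "ry": -0.4},
    {"x": -14, "y": 17, "z": 0, "ry": -0.4},
    {"x": -14, "y": 17, "z": 0, "ry": -0.4},
    {"x": -14, "y": 17, "z": 0, "ry": -0.4},
    {"x": -14, "y": 17, "z": 0, "ry": -0.4},
  ],
  gripper=-1,
  newtons=20,
)

```text
$.series[0]: bad value
```

```bash
python3 goal.py 0.02 0.12 -0.12
```

```text
goal [ 0.3728 -0.0992  0.1691] shift cm [-33.5985  41.0354   6.225 ] rot [ 0.0325 -0.8723  0.0694] q [-0.9833  0.0402  0.0848 -0.     -1.6155 -0.3337]
```

Request:
arm_command(
  series=[
    {"x": -2.8, "y": 3, "z": 0, "rx": 0, "ry": -0.08, "rz": 0},
    {"x": -5.6, "y": 6, "z": 0, "rx": 0, "ry": -0.16, "rz": 0},
    {"x": -8.4, "y": 9, "z": 0, "rx": 0, "ry": -0.24, "rz": 0},
    {"x": -11, "y": 12, "z": 0, "rx": 0, "ry": -0.32, "rz": 0},
    {"x": -13.5, "y": 15, "z": 0, "rx": 0, "ry": -0.4, "rz": 0},
  ],
  gripper=-1,
  newtons=20,
)

```text
time_s: 1.32
eef_pos: [0.2446, -0.4001, 0.2318]
tool_rot: [-3.141, 0.404, -2.887]
ft_force: [0.4, 0.1, 0.8]
width: 0.0255
finger_force: 0.0
```

```bash
python3 goal.py 0.02 0.12 -0.12
```

```text
goal [ 0.3728 -0.0992  0.1691] shift cm [-15.9023  25.9123  13.611 ] rot [ 0.0443 -0.4684  0.0607] q [-0.8958 -0.3737 -0.2025 -0.3668 -1.5687 -0.4524]
```

Request:
arm_command(
  series=[
    {"x": -2, "y": 3.3, "z": 1.2, "rx": 0.006, "ry": -0.06, "rz": 0.008},
    {"x": -4, "y": 6.6, "z": 2.4, "rx": 0.012, "ry": -0.12, "rz": 0.016},
    {"x": -6, "y": 9.9, "z": 3.6, "rx": 0.018, "ry": -0.18, "rz": 0.024},
    {"x": -8, "y": 13.2, "z": 4.8, "rx": 0.024, "ry": -0.24, "rz": 0.032},
    {"x": -10, "y": 16.5, "z": 6, "rx": 0.03, "ry": -0.3, "rz": 0.04},
  ],
)

```text
time_s: 1.73
eef_pos: [0.3131, -0.215, 0.2156]
tool_rot: [-3.136, 0.699, -2.937]
ft_force: [0.3, 2.2, 1.0]
width: -0.0002
finger_force: 0.0
```

```bash
python3 goal.py 0.02 0.12 -0.12
```

```text
goal [ 0.3728 -0.0992  0.1691] shift cm [-3.2899 10.166   8.7891] rot [ 0.0128 -0.1733  0.0185] q [-0.522  -0.9988 -0.6466 -0.4465 -1.379  -0.8834]
```

Request:
arm_command(
  series=[
    {"x": -0.7, "y": 2, "z": 1.7, "rx": 0.003, "ry": -0.035, "rz": 0.004},
    {"x": -1.4, "y": 4, "z": 3.4, "rx": 0.006, "ry": -0.07, "rz": 0.008},
    {"x": -2.1, "y": 6, "z": 5.1, "rx": 0.009, "ry": -0.105, "rz": 0.012},
    {"x": -2.7, "y": 8, "z": 6.8, "rx": 0.012, "ry": -0.14, "rz": 0.016},
    {"x": -3.3, "y": 10.2, "z": 8.8, "rx": 0.013, "ry": -0.173, "rz": 0.018},
  ],
)

```text
time_s: 2.15
eef_pos: [0.3897, -0.1418, 0.1752]
tool_rot: [3.106, 0.86, -2.954]
ft_force: [-0.6, -1.4, 1.2]
width: 0.0003
finger_force: 0.0
```

```bash
python3 goal.py 0.02 0.12 -0.12; python3 goal.py 0.02 0.12 -0.009
```

```text
goal [ 0.3728 -0.0992  0.1691] shift cm [ 1.0294  4.5152 -0.0951] rot [ 0.0414 -0.0127  0.005 ] q [-0.0978 -1.2882 -0.942  -0.2808 -1.1006 -1.2501]
goal [ 0.4565 -0.084   0.0977] shift cm [ 0.8901  4.0554 10.9945] rot [ 0.0414 -0.0127  0.005 ] q [-0.0978 -1.2882 -0.942  -0.2808 -1.1006 -1.2501]
```

```bash
python3 goal.py -0.02 0.12 -0.05; python3 goal.py -0.02 0.12 -0.009
```

```text
goal [ 0.4328 -0.1289  0.1241] shift cm [0.9625 0.2287 6.7329] rot [ 0.0414 -0.0127  0.005 ] q [-0.0978 -1.2882 -0.942  -0.2808 -1.1006 -1.2501]
goal [ 0.4637 -0.1233  0.0977] shift cm [ 0.9111  0.0589 10.829 ] rot [ 0.0414 -0.0127  0.005 ] q [-0.0978 -1.2882 -0.942  -0.2808 -1.1006 -1.2501]
```

Request:
arm_command(
  series=[
    {"x": 0.2, "y": 0, "z": 1.2, "rx": 0.008, "ry": 0, "rz": 0},
    {"x": 0.4, "y": 0, "z": 2.4, "rx": 0.016, "ry": 0, "rz": 0},
    {"x": 0.6, "y": 0, "z": 3.6, "rx": 0.024, "ry": 0, "rz": 0},
    {"x": 0.8, "y": 0.1, "z": 4.8, "rx": 0.032, "ry": -0.01, "rz": 0},
    {"x": 1, "y": 0.2, "z": 6, "rx": 0.04, "ry": -0.01, "rz": 0},
  ],
)

```text
time_s: 2.57
eef_pos: [0.4308, -0.1377, 0.1302]
tool_rot: [-3.141, 0.868, -2.957]
ft_force: [-0.3, -0.3, -0.9]
width: 0.0002
finger_force: 0.0
```

```bash
python3 goal.py -0.02 0.12 -0.009; python3 - <<'E'
from h import *
a,b=[cams.get_image(n)["image"] for n in("side","top")]
f=lambda i,x,y,w,h,s:cv2.resize(i[y:y+h,x:x+w],None,fx=s,fy=s,interpolation=cv2.INTER_CUBIC)
cv2.imwrite("pics/z2.png",np.hstack([f(a,240,120,200,200,2),f(b,270,130,200,200,2)]))
E
```

```text
goal [ 0.4637 -0.1233  0.0977] shift cm [0.2276 0.811  4.767 ] rot [ 0.0038 -0.0042  0.0035] q [ 0.0522 -1.2886 -1.0814 -0.1271 -0.9178 -1.4072]
```

View pics/z2.png

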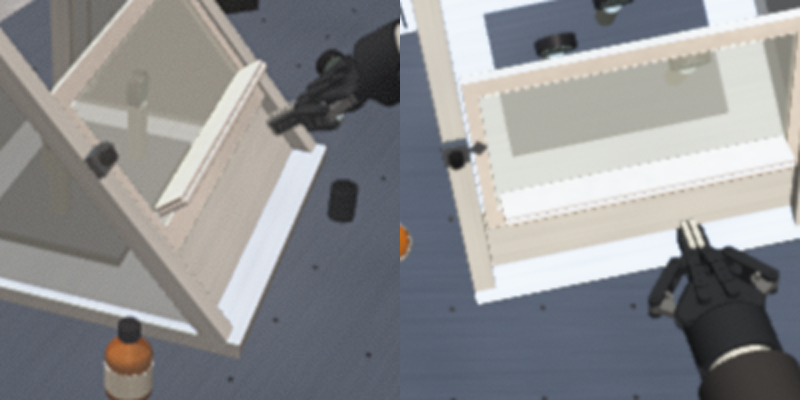

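The picture shows the closed fingertips in front of the panel below the lip (top px about (416,240)), clear of the tube. Joints 2 and 3 are at their limits, so I'll tilt the tool steeper to relieve them.

Request:
arm_command(
  series=[
    {"x": 0, "y": 0.1, "z": 0, "rx": 0, "ry": 0.07, "rz": 0},
    {"x": 0, "y": 0.2, "z": 0, "rx": 0, "ry": 0.14, "rz": 0},
    {"x": 0, "y": 0.3, "z": 0, "rx": 0, "ry": 0.21, "rz": 0},
    {"x": 0, "y": 0.4, "z": 0, "rx": 0, "ry": 0.28, "rz": 0},
    {"x": 0, "y": 0.5, "z": 0, "rx": 0, "ry": 0.32, "rz": 0},
  ],
)

```text
time_s: 3.08
eef_pos: [0.4296, -0.1331, 0.1313]
tool_rot: [-3.141, 0.544, -2.956]
ft_force: [0.5, 0.2, -0.4]
width: -0.0002
finger_force: 0.0
```

```bash
python3 goal.py -0.02 0.114 -0.012 -0.32
```

```text
goal [ 0.4576 -0.1244  0.095 ] shift cm [-0.6106  0.3438  4.6106] rot [ 0.0023 -0.0087  0.005 ] q [ 0.1256 -0.9275 -0.8532 -0.0339 -1.1021 -1.5043]
```

Request:
arm_command(
  series=[
    {"x": 0, "y": 0.1, "z": 1, "rx": 0, "ry": 0, "rz": 0},
    {"x": 0, "y": 0.2, "z": 2, "rx": 0, "ry": 0, "rz": 0},
    {"x": -0.2, "y": 0.3, "z": 3, "rx": 0, "ry": 0, "rz": 0},
    {"x": -0.4, "y": 0.3, "z": 3.8, "rx": 0, "ry": 0, "rz": 0},
    {"x": -0.6, "y": 0.3, "z": 4.5, "rx": 0, "ry": 0, "rz": 0},
  ],
)

```text
time_s: 3.5
eef_pos: [0.457, -0.1248, 0.0941]
tool_rot: [3.141, 0.547, -2.957]
ft_force: [0.6, -0.0, 0.5]
width: 0.0005
finger_force: 0.0
```

```bash
python3 goal.py -0.02 0.114 -0.012 -0.32;python3 - <<'E'
from h import *
a,b=[cams.get_image(n)["image"] for n in("side","top")]
f=lambda i,x,y,w,h,s:cv2.resize(i[y:y+h,x:x+w],None,fx=s,fy=s,interpolation=cv2.INTER_CUBIC)
cv2.imwrite("pics/z3.png",np.hstack([f(a,300,120,130,130,3),f(b,340,150,130,130,3)]))
E
```

```text
goal [ 0.4576 -0.1244  0.095 ] shift cm [-0.106   0.0264 -0.0467] rot [ 0.0029 -0.0053  0.0042] q [ 0.1436 -0.8348 -0.8838 -0.0261 -0.9749 -1.5213]
```

View pics/z3.png

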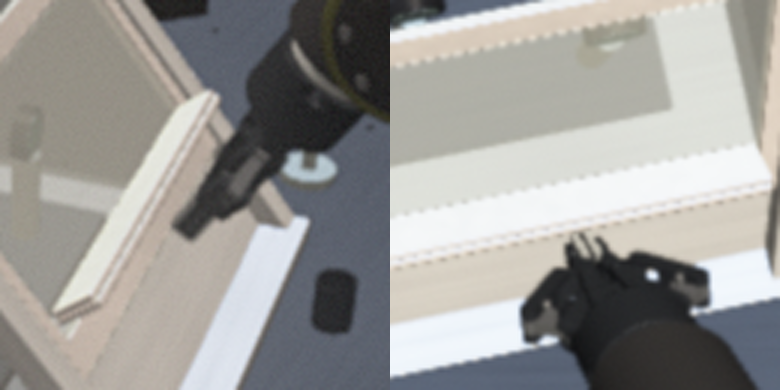

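The fingers are below the lip without contact, with the tip at left-panel px (190,230). I'll now push slowly up the slope.

Request:
arm_command(
  series=[
    {"x": -0.4, "y": 0, "z": -0.13, "rx": 0, "ry": 0, "rz": 0},
    {"x": -0.8, "y": 0, "z": -0.27, "rx": 0, "ry": 0, "rz": 0},
    {"x": -1.2, "y": 0, "z": -0.4, "rx": 0, "ry": 0, "rz": 0},
    {"x": -1.6, "y": 0, "z": -0.53, "rx": 0, "ry": 0, "rz": 0},
    {"x": -2.0, "y": 0, "z": -0.67, "rx": 0, "ry": 0, "rz": 0},
  ],
)

```text
time_s: 4.02
eef_pos: [0.4701, -0.1224, 0.1113]
tool_rot: [-3.142, 0.546, -2.957]
ft_force: [-3.6, -0.2, 0.3]
width: 0.0001
finger_force: 1.9
```

Request:
arm_command(
  series=[
    {"x": -0.4, "y": 0, "z": -0.13, "rx": 0, "ry": 0, "rz": 0},
    {"x": -0.8, "y": 0, "z": -0.27, "rx": 0, "ry": 0, "rz": 0},
    {"x": -1.2, "y": 0, "z": -0.4, "rx": 0, "ry": 0, "rz": 0},
    {"x": -1.6, "y": 0, "z": -0.53, "rx": 0, "ry": 0, "rz": 0},
    {"x": -2.0, "y": 0, "z": -0.67, "rx": 0, "ry": 0, "rz": 0},
  ],
)

```text
time_s: 4.43
eef_pos: [0.4837, -0.1199, 0.1276]
tool_rot: [-3.141, 0.546, -2.957]
ft_force: [-5.4, -1.5, -0.1]
width: -0.0002
finger_force: 2.0
```

```bash
cat > lipz.py <<'E'
# current lip slope from the white upper face, fitted to the sash trace in the top view
from h import *
from fit import *
a,b=cams.get_image("side"),cams.get_image("top")
import time; n=int(r.observe()["time_s"]*100)
cv2.imwrite(f"pics/a{n}.png",a["image"]);cv2.imwrite(f"pics/b{n}.png",b["image"]);print(n)
s=r.observe(); e=Ro.from_euler("z",p[2]).inv().apply(s["eef_pos"]-[p[0],p[1],0]); print("tcp slope,into,y",e@sl,e@nx,e[1],s["ft_force"])
for n_,im in(("side",a),("top",b)):
    for o in("sash","pointer"):
        print(n_,o,[(np.round(d["box"],1),round(d["score"],2)) for d in look_for(im,o)[:1]])
E
python3 lipz.py
```

```text
453
tcp slope,into,y 0.1569709165504582 -0.012545360719690082 -0.020101030555245737 [ 0.3442  0.5391 -0.6346]
side sash [(array([257.4,  92. , 112. , 145. ]), 0.59)]
side pointer [(array([282.4, 191. ,  18.8,  19. ]), 0.53)]
top sash [(array([297.9, 121.6, 179.1, 110.7]), 0.59)]
top pointer [(array([291.7, 199. ,  19.3,  14.1]), 0.58)]
```

```bash
cat > z.py <<'E'
import cv2,numpy as np,sys
n=sys.argv[1]; a=cv2.imread(f"pics/a{n}.png");b=cv2.imread(f"pics/b{n}.png")
f=lambda i,x,y,w,h,s:cv2.resize(i[y:y+h,x:x+w],None,fx=s,fy=s,interpolation=cv2.INTER_CUBIC)
cv2.imwrite(f"pics/z{n}.png",np.hstack([f(a,275,160,66,80,6),f(b,285,175,66,80,6)]))
E
python3 z.py 453
```

```text
(no output)
```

View pics/z453.png

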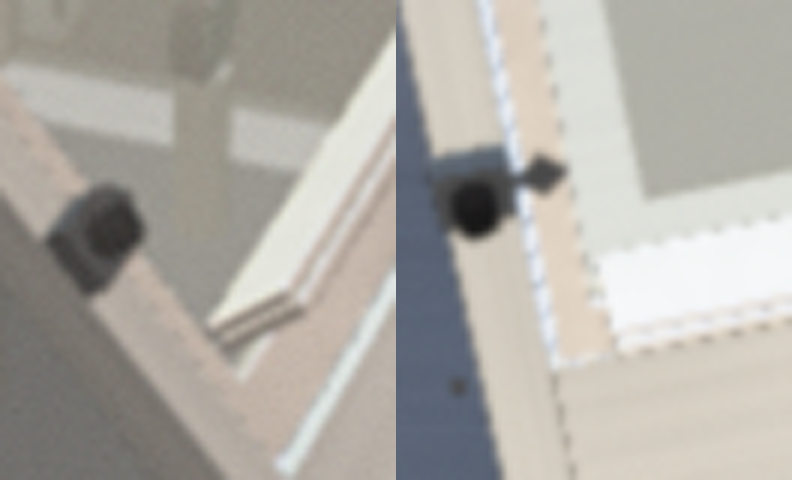

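The lip's left corners are now at side px (310,213) and (323,209), and top px (322,231) and (319,217.5). It has moved up and the pointer is unchanged.

```bash
cat > ls.py <<'E'
from fit import *
def lipslope(o):
    def f(v): 
        pp=p.copy(); pp[3]=v[0]; return np.concatenate([proj(c,W(p,lip(*d)(pp)))[0]-uv for c,uv,d in o])
    q=least_squares(f,[.2]); print("lip slope",q.x,q.fun)
E
python3 -c "
from ls import *
lipslope([('side',(310,213),(.018,.145,.006)),('side',(323.3,208.7),(-.018,.145,.006)),('top',(322.3,230.8),(-.018,.145,.006)),('top',(319,217.5),(.018,.145,.006))])"
```

```text
lip slope [0.178] [-0.1423  1.1129  0.5886 -1.7663 -0.4278  0.0395 -0.105   0.438 ]
```

Request:
arm_command(
  series=[
    {"x": -0.4, "y": 0, "z": -0.13, "rx": 0, "ry": 0, "rz": 0},
    {"x": -0.8, "y": 0, "z": -0.27, "rx": 0, "ry": 0, "rz": 0},
    {"x": -1.2, "y": 0, "z": -0.4, "rx": 0, "ry": 0, "rz": 0},
    {"x": -1.6, "y": 0, "z": -0.53, "rx": 0, "ry": 0, "rz": 0},
    {"x": -2.1, "y": 0, "z": -0.7, "rx": 0, "ry": 0, "rz": 0},
  ],
)

```text
time_s: 5.15
eef_pos: [0.4979, -0.117, 0.1442]
tool_rot: [3.141, 0.546, -2.957]
ft_force: [-2.3, -0.2, -2.9]
width: 0.0003
finger_force: 1.5
```

Request:
arm_command(
  series=[
    {"x": -0.4, "y": 0, "z": -0.13, "rx": 0, "ry": 0, "rz": 0},
    {"x": -0.8, "y": 0, "z": -0.27, "rx": 0, "ry": 0, "rz": 0},
    {"x": -1.2, "y": 0, "z": -0.4, "rx": 0, "ry": 0, "rz": 0},
    {"x": -1.6, "y": 0, "z": -0.53, "rx": 0, "ry": 0, "rz": 0},
    {"x": -2.1, "y": 0, "z": -0.7, "rx": 0, "ry": 0, "rz": 0},
  ],
)

```text
time_s: 5.57
eef_pos: [0.512, -0.1144, 0.1613]
tool_rot: [3.141, 0.547, -2.957]
ft_force: [-2.5, 1.0, -1.6]
width: -0.0001
finger_force: 1.5
```

```bash
python3 lipz.py; python3 z.py $(ls pics/a*.png | grep -o '[0-9]*' | sort -n | tail -1); ls pics
```

```text
566
tcp slope,into,y 0.20187048370350538 -0.01248287080519949 -0.02004135585541389 [-0.0204  0.2144 -0.8118]
side sash [(array([240.7,  75.8, 115.1, 140.3]), 0.93)]
side pointer [(array([283. , 191.7,  15.3,  19.3]), 0.59)]
top sash [(array([295. ,  99.8, 183.4, 118.9]), 0.68)]
top pointer [(array([241.3,  19. , 276.2, 261.9]), 0.7)]
a453.png
a566.png
b453.png
b566.png
s1.png
side0.png
t1.png
top0.png
z1.png
z2.png
z3.png
z453.png
z566.png
```

View pics/z566.png

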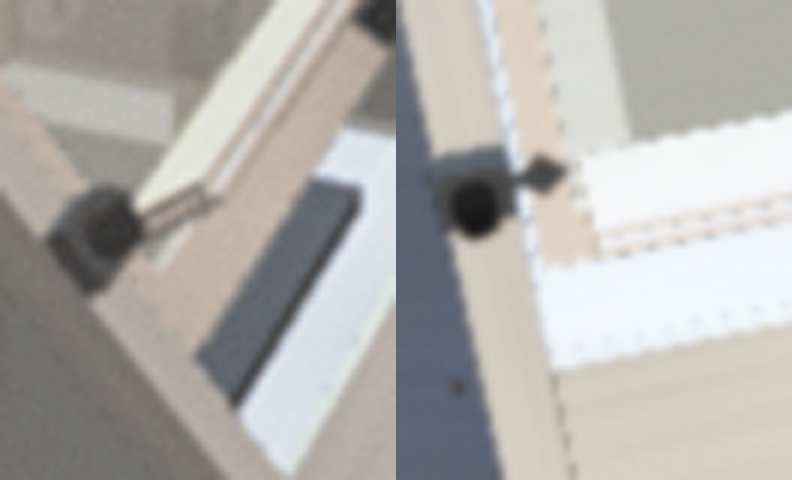

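```bash
python3 -c "
from ls import *
lipslope([('side',(309.2,190.8),(-.018,.145,.006)),('top',(319.8,214.2),(-.018,.145,.006)),('top',(315.7,200.8),(.018,.145,.006))])
s=.234
for i in(-.0085,0):
  for dy,ds in((-.013,.012),(.013,.012),(.013,-.012),(-.013,-.012)):
    P=W(p,(s+ds)*sl+i*nx+np.array([0,p[6]+dy,0])); a=proj('side',P)[0];b=proj('top',P)[0]
    print(i,dy,ds,'zoom side',(a-[275,160])*6,'top',(b-[285,175])*6+[396,0])
"
```

```text
lip slope [0.2218] [ 0.8022 -2.0375 -0.6291  0.5561  0.4675  1.0484]
-0.0085 -0.013 0.012 zoom side [ 83.3919 199.6185] top [506.9098 151.9129]
-0.0085 0.013 0.012 zoom side [ 51.3437 242.9989] top [424.989  168.2713]
-0.0085 0.013 -0.012 zoom side [ 99.4708 304.1788] top [436.9676 222.8762]
-0.0085 -0.013 -0.012 zoom side [130.4421 259.9633] top [517.4847 206.7803]
0 -0.013 0.012 zoom side [ 63.8017 210.488 ] top [503.1505 133.8897]
0 0.013 0.012 zoom side [ 31.5363 253.8724] top [421.71   150.1463]
0 0.013 -0.012 zoom side [ 79.5733 314.706 ] top [433.6751 204.7438]
0 -0.013 -0.012 zoom side [110.7668 270.4964] top [513.7283 188.7464]
```

Lip estimate is about 0.222 along the slope and the pointer about 0.2345, so there are roughly 12.5 mm left to go.

Request:
arm_command(
  series=[
    {"x": -0.3, "y": 0, "z": -0.1, "rx": 0, "ry": 0, "rz": 0},
    {"x": -0.6, "y": 0, "z": -0.2, "rx": 0, "ry": 0, "rz": 0},
    {"x": -0.9, "y": 0, "z": -0.3, "rx": 0, "ry": 0, "rz": 0},
    {"x": -1.1, "y": 0, "z": -0.37, "rx": 0, "ry": 0, "rz": 0},
    {"x": -1.2, "y": 0, "z": -0.4, "rx": 0, "ry": 0, "rz": 0},
  ],
)

```text
time_s: 6.28
eef_pos: [0.52, -0.113, 0.1711]
tool_rot: [-3.141, 0.547, -2.957]
ft_force: [-2.3, -0.0, -0.1]
width: 0.0
finger_force: 1.5
```

```bash
python3 lipz.py; python3 z.py $(ls pics/a*.png | grep -o '[0-9]*' | sort -n | tail -1); ls pics/z*
```

```text
638
tcp slope,into,y 0.21320280623036825 -0.012274727603592798 -0.01989912022958005 [-2.1496 -0.3129  0.5673]
side sash [(array([237.3,  70.6, 114.4, 142.7]), 0.67)]
side pointer [(array([281.7, 193.4,  18.6,  14.1]), 0.76)]
top sash [(array([293.3,  93.2, 187.7, 120.4]), 0.63)]
top pointer [(array([291.1, 199. ,  20. ,  16.6]), 0.57)]
pics/z1.png
pics/z2.png
pics/z3.png
pics/z453.png
pics/z566.png
pics/z638.png
```

View pics/z638.png

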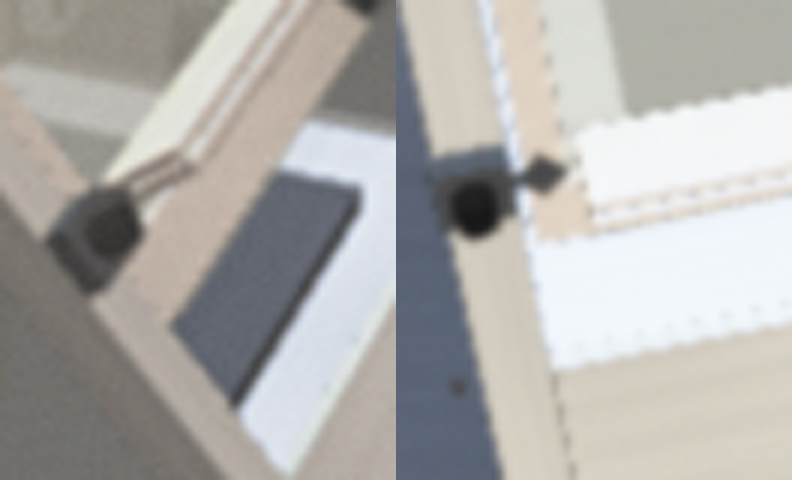

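```bash
python3 -c "
from ls import *
lipslope([('side',(306.3,186.5),(-.018,.145,.006)),('side',(293.3,190),(.018,.145,.006))])
lipslope([('top',(318.7,209.7),(-.018,.145,.006)),('top',(315.2,196.7),(.018,.145,.006))])
for s in(.229,.232,.235,.238):
  P=W(p,s*sl-.0205*nx+np.array([0,p[6],0])); print(s,'knob',(proj('side',P)[0]-[275,160])*6,(proj('top',P)[0]-[285,175])*6+[396,0])
  for i in(-.004,-.0085):
    P=W(p,s*sl+i*nx+np.array([0,.15,0])); print('  tip',i,(proj('side',P)[0]-[275,160])*6,(proj('top',P)[0]-[285,175])*6+[396,0])
"
```

```text
lip slope [0.232] [ 0.4122 -2.0427 -0.4967  2.1547]
lip slope [0.2351] [-0.3824 -0.0246  0.1067  0.0708]
0.229 knob [129.4858 249.0566] [479.028 224.946]
  tip -0.004 [127.7283 218.1513] [569.0498 170.0892]
  tip -0.0085 [138.072  212.5129] [571.219  179.6246]
0.232 knob [123.5339 241.4151] [477.6249 218.1382]
  tip -0.004 [121.9541 210.7156] [567.8561 163.2434]
  tip -0.0085 [132.2925 205.0554] [570.0262 172.7781]
0.235 knob [117.5724 233.7612] [476.2156 211.3008]
  tip -0.004 [116.1709 203.2682] [566.6573 156.3682]
  tip -0.0085 [126.5039 197.5861] [568.8284 165.9021]
0.238 knob [111.6012 226.0949] [474.8002 204.4336]
  tip -0.004 [110.3787 195.8091] [565.4533 149.4634]
  tip -0.0085 [120.7061 190.1051] [567.6253 158.9964]
```

The top view puts the lip's left end straddling the pointer tip: tip at (567,172), with the lip mid-plane running from about (577,144) to (598,222). Both estimates are about 0.235, so I'll lower the fingers off the lip and withdraw.

Request:
arm_command(
  series=[
    {"x": 0.3, "y": 0, "z": 0.1, "rx": 0, "ry": 0, "rz": 0},
    {"x": 0.6, "y": 0, "z": 0.2, "rx": 0, "ry": 0, "rz": 0},
    {"x": 0.9, "y": 0, "z": 0.3, "rx": 0, "ry": 0, "rz": 0},
    {"x": 1.2, "y": 0, "z": 0.4, "rx": 0, "ry": 0, "rz": 0},
    {"x": 1.5, "y": 0, "z": 0.5, "rx": 0, "ry": 0, "rz": 0},
  ],
)

```text
time_s: 7.0
eef_pos: [0.5097, -0.1149, 0.1586]
tool_rot: [-3.142, 0.548, -2.957]
ft_force: [-0.1, 0.2, 0.1]
width: 0.0003
finger_force: 0.0
```

Request:
arm_command(
  series=[
    {"x": 0.1, "y": 0, "z": -1.5, "rx": 0, "ry": 0, "rz": 0},
    {"x": 0.2, "y": 0, "z": -3, "rx": 0, "ry": 0, "rz": 0},
    {"x": 0.3, "y": 0, "z": -5, "rx": 0, "ry": 0, "rz": 0},
    {"x": 0.4, "y": 0, "z": -7, "rx": 0, "ry": 0, "rz": 0},
    {"x": 0.4, "y": 0, "z": -9, "rx": 0, "ry": 0, "rz": 0},
  ],
)

```text
time_s: 7.42
eef_pos: [0.4597, -0.1242, 0.2342]
tool_rot: [-3.142, 0.548, -2.957]
ft_force: [0.1, -0.3, 0.8]
width: 0.0001
finger_force: 0.0
```

Request:
arm_command(
  series=[
    {"x": 0, "y": 0, "z": 0, "rx": 0, "ry": 0, "rz": 0},
    {"x": 0, "y": 0, "z": 0, "rx": 0, "ry": 0, "rz": 0},
    {"x": 0, "y": 0, "z": 0, "rx": 0, "ry": 0, "rz": 0},
  ],
)

```text
time_s: 7.67
eef_pos: [0.4604, -0.1239, 0.2328]
tool_rot: [3.141, 0.547, -2.957]
ft_force: [-0.1, 0.7, -0.3]
width: -0.0
finger_force: 0.0
```

```bash
python3 lipz.py; python3 z.py $(ls pics/a*.png | grep -o '[0-9]*' | sort -n | tail -1); ls pics/z*
```

```text
776
tcp slope,into,y 0.22082092598005995 -0.0979950724349585 -0.019977294606498594 [-0.0231 -1.0355 -0.2216]
side sash [(array([238.3,  70.2, 116.2, 141.4]), 0.95)]
side pointer [(array([284.4, 190.2,  12.8,  20. ]), 0.53)]
top sash [(array([294.3,  94.7, 187.4, 119.5]), 0.69)]
top pointer [(array([290.6, 200.4,  20.9,  15.7]), 0.81)]
pics/z1.png
pics/z2.png
pics/z3.png
pics/z453.png
pics/z566.png
pics/z638.png
pics/z776.png
```

View pics/z776.png

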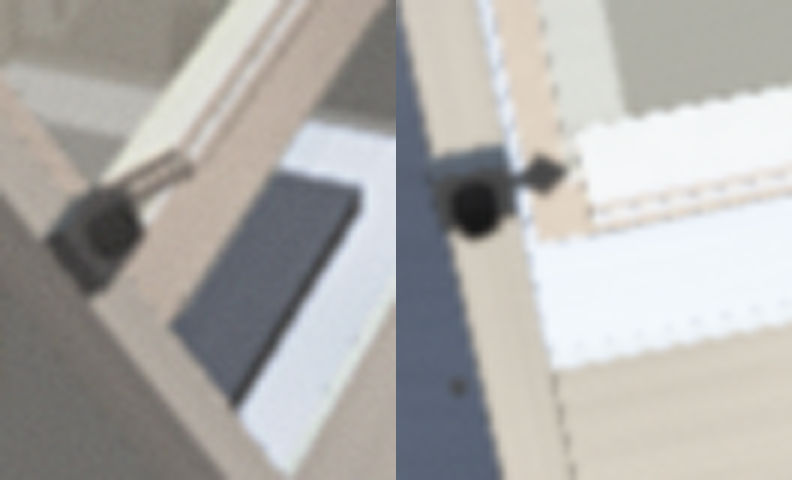

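The window hasn't moved since the hand withdrew, with the lip end still level with the tip at (567,172). Handing in.

```bash
python3 -c "
from h import *
print(r.sign_off())"
```

```text
the job is handed in; nothing more can be done
None
```

I pushed the window up by its lip until, by my camera measurements, the lip was level with the pointer tip to within about 3 mm (7 mm allowed), then withdrew the hand and handed the job in; sign-off gave no verdict.

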